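# Hold a die carrier home against its ejector spring

### The arm

A 7-joint arm with a two-finger parallel gripper is mounted at the origin on the work surface. World frame = base frame: x ahead of the robot, y to its left, z up, the work surface at z = 0. Lengths are in m, angles in rad, forces in N, time in s.
With the tool pointing down it reaches from about 0.425 to 0.875 m from the base axis. Payload 4.7 kg.
Tool frame: the origin (TCP) lies midway between the tips of the shut fingers; the grasp point (between the pads) lies 19 mm behind it; z points along the fingers, y is the line along which they close (so a half turn about z gives the same grasp; the last joint's range is limited). The gripper opens to 87 mm and grips with 3 to 60 N. Pads are 19 mm wide; open, the fingers measure 117 mm over their backs; the gripper's body (75 mm by 190 mm) begins 51 mm behind the grasp point.
Start: joints at [1.219, 0.321, -0.07, 1.45, 0.023, 1.371, -0.057], TCP at [0.232, -0.607, 0.189] pointing down, gripper open.
Joint ranges: [-2.86, 2.86], [-0.3, 2.09], [-1.38, 1.24], [0.06, 2.45], [-1.56, 4.7], [0.09, 2.05], [-2.69, 2.69]. Speed limits (rad/s): [2.57, 2.57, 3.14, 3.14, 3.14, 3.14, 3.14].

### API

Orientations are given as a rotation vector (axis times angle).
In Python, from bench import ctrl, get_image, calibration gives the robot as it stands.
- The arm moves only by the tool apply_moves, never from a script. Its arguments are lists of equal length, an entry for each row: "dp": the shift along the tool's x, y, z in m, a list of three; "twist": the turn, a rotation vector about the tool's x, y, z in rad, a list of three; "fingers": the closure, from 0 (fully open) to 1 (shut). In form: {"dp": [[dx, dy, dz], ...], "twist": [[ax, ay, az], ...], "fingers": [fingers, ...]}. A call has 1 to 10 rows; each row shifts and turns the commanded pose from where the row before left it, along the tool's axes as they then stand; what a row does not reach is not made up. A row lasts 1/10 s, in which the tool goes at most 50 mm and 8.59 degrees, less where a joint would pass 70% of its speed; a pose out of reach is approached as far as the arm can. A call is refused whole if a number of a shift passes 0.05 or a number of a turn 0.15, either way. A call with a gripper value outside its range is refused whole. The fingers move at their own pace and stop on an object; "newtons" is the grip in N (left out, the last holds). Time passes only in rows, so rows that do not move let the fingers close. It gives the time, the measured TCP pose, the force, the opening and the grip force at its end, in the units of the state.
- ctrl.get_state(): the state, without advancing time (a new reading comes with each control period).
- get_image(name): name is "side" or "top"; returns the picture (384x512x3 uint8, red, green, blue); there is no depth.
- calibration(name): a dict with "fx", "fy", "cx", "cy" (pixels), "eye" and "attitude" of the camera in the world. Camera axes: x right, y up, looking along -z (the intrinsics and any distortion apply to the point x, -y, -z); pixel columns grow to the right and rows downward; lengths in m; the calibration is good to about 2 mm. A picture is of the moment at which its call begins. calibration takes no time and is no camera call.
- ctrl.close_job(): hands the job in; it is judged then, once.
The state is a dict: "time": time; "joint_positions": joint angles; "qd": joint speeds; "joint_torque": joint torques, N m; "position": TCP position; "tool_rot": TCP orientation; "ft_force": force on the tool from outside, world axes, zero at the start; "torque": the same for the moment, N m; "grip_width": opening from 0.0 (shut) to 1.0 (fully open); "grip_force": force on a finger pad.
Only numpy, scipy, OpenCV 4.12 (cv2) and the standard library are available. Lean on these libraries where they do the work, as an engineer would, in place of code of your own. Each camera call takes 0.05 s, during which the arm holds its last target. There are 200 camera calls.

### The job

Load the narrower of the two wooden-gripped die carriers flat into the die loading slide, between its rails, and push it along the slide against the sprung ejector plunger until it stands square and firmly against both hard stops, without ramming it. Finish while still holding it pressed there with a steady push (do not let go: I will tighten the locking screw), and leave the wide carrier, the jar and the foil roll where they are.

Things in the scene. Friction and masses are not known exactly. Their poses are not given: they have to be found in the camera images.
- narrow: The narrower die carrier, 0.25 to 0.47 kg, loose: aluminium block 80 mm long (its x), 56 mm wide (y), 30 mm high, with an upright wooden grip amid its top, 18 mm thick along x, 44 mm wide along y, from 30 to 66 mm above the underside. Origin: centre of the underside, z up. Same either way round (half turn).
- wide: The wide die carrier, to be left alone: same make, length and grip, but 84 mm wide (its y), too wide for the slide. Origin: centre of the underside. The two carriers may swap places between starts.
- slide: Loading slide, bolted down: dark steel plate 260 x 120 mm, 12 mm thick; its top is the slide's floor. Origin: under the plate, on the centre line; x is the pushing direction, z up. Rails along x (x -70 to 60 mm), 62 mm apart inside, 22 mm above the floor, lips leaning outwards as a funnel. Grey spring housing at x 75 to 120 mm, 40 mm above the floor. Black locking-screw knob on the -y side.
- stops: The hard stops: two fixed steel posts in front of the spring housing, 14 mm wide, at y -23 and +23 mm of the slide, 26 mm high above the floor, their stop faces at x = 60 mm of the slide. Its origin and axes are those of the slide.
- load (a point): Point on the slide's floor, on the centre line at x = -35 mm of the slide: a carrier lowered with its origin here lies between the rails with 35 mm to go to the plunger. Axes as the slide.
- home (a point): Point on the slide's floor, on the centre line at x = +20 mm of the slide: the carrier's origin lies here when its front face rests on both stops. Axes as the slide.
- plunger (a joint): Travel in m of the sprung plunger (brass head 20 mm across, between the stops, 15 mm above the floor). 0: out, its face 20 mm ahead of the stop faces; grows as pushed along the slide's x; 0.020 when the carrier meets the stops. Spring about 2 N at 0, 7 N at 0.020: it pushes the carrier back out if let go. The carrier's friction on the floor adds 2 to 5 N.
- jar: Bystander: clear glue jar with a white lid, 64 mm across, 75 mm high, loose. Origin: centre of the underside.
- foil: Bystander: copper-coloured foil roll standing on end, 60 mm across, 50 mm high, loose. Origin: centre of the underside.
Not all that is in view belongs to the job. Leave any blue or purple look-alike of the narrow alone.

How it is judged:
By the outcome, as a careful person would: the job done as asked, in the order asked, and still so for the second after the job is handed in, while the arm keeps its last pose, push and grip.
It also fails if it takes over 51 s, if anything falls off the work surface, if the arm or the gripper's body presses on something with over 40 N, if the wrist force passes 120 N, or if a joint passes its speed limit or range.

## Working session

There is one attempt and no reset: what is moved stays moved. The work goes in short steps, Python scripts to look and compute and a tool call to move; the robot and the scene stay as the last step left them, time stands still between calls to the robot, and variables do not carry over. Pictures are saved under pics/ and viewed, at most 10 in all, crops included, and the job is handed in when it is done.

Besides the shell and the picture viewer there is one more tool, called after "Request:" as name(argument=value, ...), one argument or row to a line, values as JSON. apply_moves: Moves the arm, as the interface text tells. Its arguments: {"type":"object","properties":{"dp":{"type":"array"},"twist":{"type":"array"},"fingers":{"type":"array"},"newtons":{"type":"number"}},"required":["dp","twist","fingers"]}

```bash
mkdir -p pics; python3 - <<'E'
from bench import ctrl,get_image,calibration
import cv2
for n in("top","side"):
    cv2.imwrite(f"pics/{n}0.png",cv2.cvtColor(get_image(n),cv2.COLOR_RGB2BGR)); print(n,calibration(n))
s=ctrl.get_state(); print(s)
E
```

```text
top {'fx': 434.00153267865215, 'fy': 434.00153267865215, 'cx': 249.00216880670024, 'cy': 183.01723195345798, 'eye': array([ 0.42072983, -0.04876262,  0.96856432]), 'attitude': array([ 0.11338039, -0.09977512, -1.56089415])}
side {'fx': 431.0814814701652, 'fy': 431.0814814701652, 'cx': 252.80109483776712, 'cy': 192.42781001712294, 'eye': array([0.40792254, 0.49289818, 0.78435974]), 'attitude': array([ 0.11378507, -0.9626064 , -2.70749292])}
{'time': 0.1, 'joint_positions': array([ 1.21907644,  0.32176937, -0.07009974,  1.45155374,  0.0226129 ,
        1.37082372, -0.05688863]), 'qd': array([-5.34456739e-04, -1.90318028e-03,  6.40446858e-04, -1.91474330e-03,
       -1.44463314e-03, -2.32293585e-04, -2.15612187e-05]), 'joint_torque': array([-9.00422401e-05, -4.92570555e+01, -4.05670311e-01, -3.13401318e+01,
       -6.41868473e-02,  3.94556543e-02,  1.06632754e-04]), 'position': array([ 0.23226817, -0.60647974,  0.18825739]), 'tool_rot': array([-3.08748295e+00, -5.71204183e-01,  6.61720138e-04]), 'ft_force': array([-0.43272945,  0.27199977,  0.71198082]), 'torque': array([0.01667888, 0.00343165, 0.01638294]), 'grip_force': 0.0, 'grip_width': 1.0006797618827616}
```

View pics/top0.png

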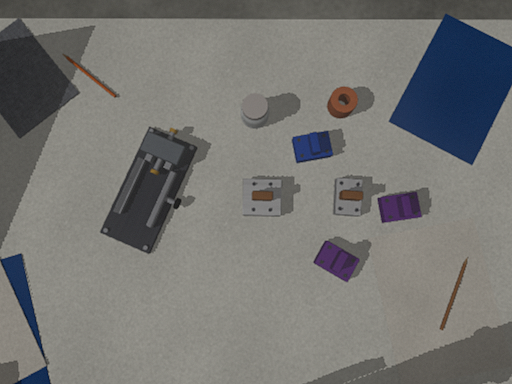

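View pics/side0.png

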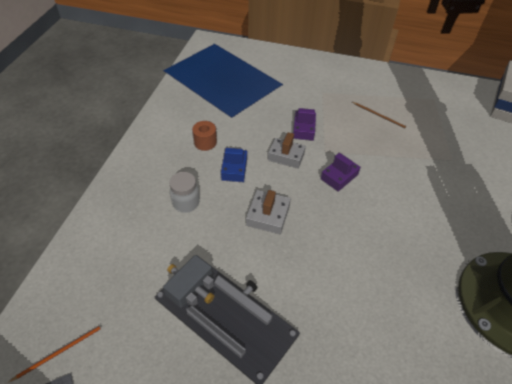

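Candidates in the top view are two silver, wooden-gripped carriers, at (262,197) and (349,197). Blue (312,147) and purple (400,207) and (337,261) are look-alikes. The grip runs along image x in both silver ones. (349,197) is about 28 px across that way (≈56 mm) and the other about 38 px (≈84 mm), so (349,197) is the narrow one. The slide is at (150,190), with its housing towards the top. I'll confirm with an enlarged crop.

```bash
python3 - <<'E'
import cv2,numpy as np
im=cv2.imread("pics/top0.png")
a=cv2.resize(im[120:260,95:205],None,fx=4,fy=4,interpolation=cv2.INTER_CUBIC)
b=cv2.resize(im[170:226,320:380],None,fx=5,fy=5,interpolation=cv2.INTER_CUBIC)
c=cv2.resize(im[170:226,235:295],None,fx=5,fy=5,interpolation=cv2.INTER_CUBIC)
o=np.zeros((560,745,3),np.uint8);o[:,:440]=a;o[:280,445:]=b;o[280:,445:]=c
cv2.imwrite("pics/crop1.png",cv2.convertScaleAbs(o,alpha=1.3,beta=20))
E
```

```text
(no output)
```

View pics/crop1.png

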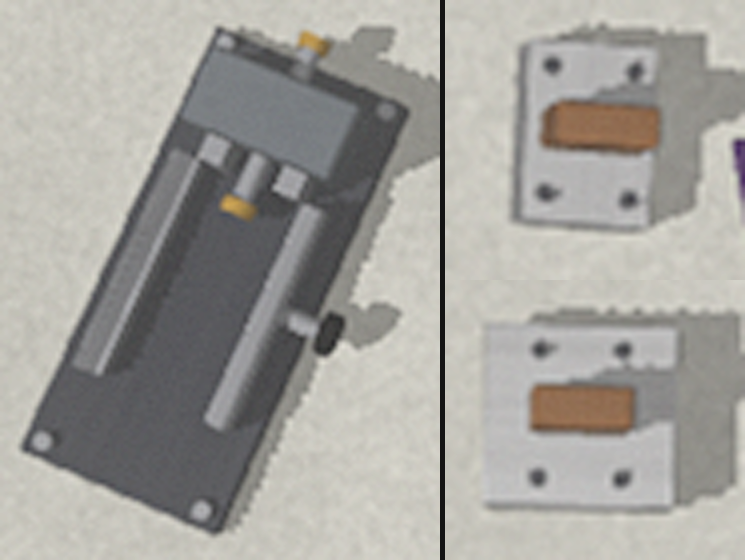

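Confirmed: the upper right crop (349,197) is the narrow carrier and the lower right one is wide. Next I fit the poses by model points and check with an overlay in both views.

```bash
cat > h.py <<'E'
import numpy as np,cv2
from scipy.spatial.transform import Rotation as R
from scipy.optimize import least_squares
from bench import ctrl,get_image,calibration
def proj(n,P):
    c=calibration(n); q=(np.atleast_2d(P)-c["eye"])@R.from_rotvec(c["attitude"]).as_matrix()
    return np.c_[c["fx"]*q[:,0]/-q[:,2]+c["cx"],c["fy"]*q[:,1]/q[:,2]+c["cy"]]
def place(p,M):  # p=x,y,yaw
    return np.array(M)@R.from_euler("z",p[2]).as_matrix().T+[p[0],p[1],0]
def fit(n,M,px,p0):
    r=least_squares(lambda p:(proj(n,place(p,M))-px).ravel(),p0); return r.x,np.abs(r.fun).max()
SL=[[x,y,.012] for x,y in((130,60),(130,-60),(-130,60),(-130,-60))]
SL=[[x/1000,y/1000,z] for x,y,z in SL]
def rect(x0,x1,y0,y1,z): return [[x0,y0,z],[x1,y0,z],[x1,y1,z],[x0,y1,z]]
def draw(im,n,p,polys,col,s):
    for M in polys:
        q=((proj(n,place(p,M))+.5)*s-.5); cv2.polylines(im,[np.int32(np.round(q*16))],True,col,1,cv2.LINE_AA,4)
SLP=[rect(-.13,.13,-.06,.06,.012),rect(.075,.12,-.03,.03,.052),rect(.06,.074,.016,.030,.038),rect(.06,.074,-.030,-.016,.038),rect(-.07,.06,-.031,.031,.034)]
NP=[rect(-.04,.04,-.028,.028,.03),rect(-.04,.04,-.028,.028,0),rect(-.009,.009,-.022,.022,.066)]
def big(n,s=4): return cv2.resize(cv2.cvtColor(get_image(n),cv2.COLOR_RGB2BGR),None,fx=s,fy=s,interpolation=cv2.INTER_CUBIC)
E
python3 - <<'E'
from h import *
cv=lambda a,s,o:(np.array(a)+.5)/s-.5+o
sp,e=fit("top",SL,cv([[219,28],[408,108],[22,448],[218,533]],4,[95,120]),[.4,.2,-.4]);print("slide",sp,e)
npx=cv(np.array([[525,42],[657,47],[650,226],[519,222]])-[445,0],5,[320,170])
M=[[.04,.028,.03],[.04,-.028,.03],[-.04,-.028,.03],[-.04,.028,.03]]
n1,e=fit("top",M,npx,[.4,-.2,0]);print("narrow",n1,e)
np.save("p.npy",[sp,n1])
T=big("top");S=big("side")
for im,n in((T,"top"),(S,"side")):
    draw(im,n,sp,SLP,(0,255,255),4);draw(im,n,n1,NP,(0,255,0),4)
o=np.zeros((580,800,3),np.uint8)
o[:560,:400]=T[480:1040,400:800][:560]; o[:290,400:]=0
s=S[950:1530,600:1200]; s=cv2.resize(s,(400,387)); o[193:580,400:]=s
o[:190,400:590]=T[690:880,1310:1500]; o[:190,600:800]=S[520:710,1050:1250]
cv2.imwrite("pics/ov.png",cv2.convertScaleAbs(o,alpha=1.2))
E
```

```text
slide [ 0.53765897  0.18219652 -0.39358625] 0.7982867588515603
narrow [ 0.52126668 -0.2554389  -0.04901267] 0.6930185681344767
```

View pics/ov.png

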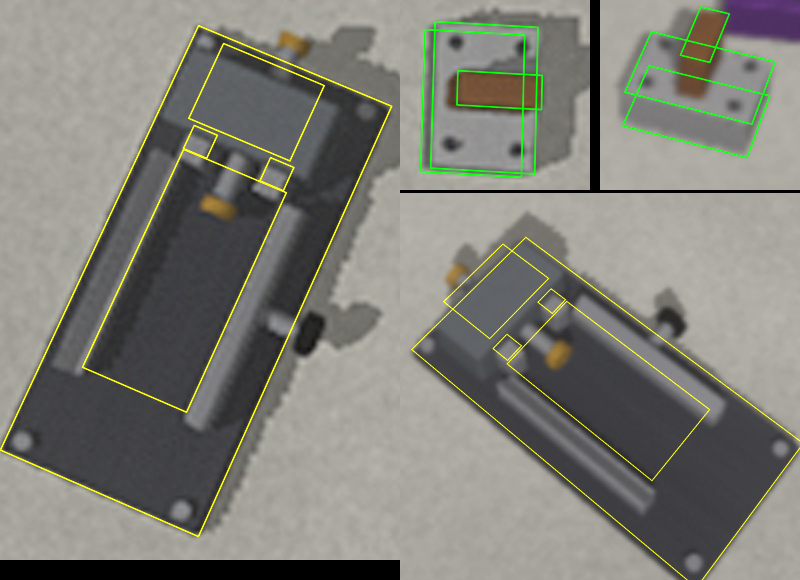

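Both overlays fit: the plate outline agrees in both views and the carrier too. Plan: grasp the grip across its 18 mm thickness (closing along the carrier's x), which gives a rigid push direction. I'll write a planner that gives tool-frame rows.

```bash
cat >> h.py <<'E'
def plan(xyz,yang,n):
    """rows to TCP xyz, tool y axis at world azimuth yang, tool straight down"""
    s=ctrl.get_state(); r=R.from_rotvec(s["tool_rot"]); p=s["position"]
    c,d=np.cos(yang),np.sin(yang); y=np.array([c,d,0]); z=np.array([0,0,-1.]); x=np.cross(y,z)
    w=(r.inv()*R.from_matrix(np.c_[x,y,z])).as_rotvec()
    st=(np.array(xyz)-p)/n; out=[]
    for i in range(n): out.append(np.round(r.inv().apply(st),4).tolist()); r=r*R.from_rotvec(w/n)
    print("dp",out,"\ntwist each",np.round(w/n,4))
def st():
    s=ctrl.get_state(); y=R.from_rotvec(s["tool_rot"]).as_matrix()
    print(round(s["time"],2),s["position"].round(4),"yaz",np.arctan2(y[1,1],y[0,1]).round(4),"z",y[:,2].round(3),"F",s["ft_force"].round(1),"w",round(s["grip_width"],3),round(s["grip_force"],1),"q",s["joint_positions"].round(2))
E
python3 -c "
from h import *
st();sp,n=np.load('p.npy')
plan([n[0],n[1],.12],n[2],10)"
```

```text
0.2 [ 0.2323 -0.6067  0.1885] yaz -1.205 z [-0.001  0.001 -1.   ] F [ 0.5 -0.7 -0.1] w 1.001 0.0 q [ 1.22  0.32 -0.07  1.45  0.02  1.37 -0.06]
dp [[0.0395, -0.0225, 0.0069], [0.0419, -0.0177, 0.0069], [0.0436, -0.0128, 0.0069], [0.0448, -0.0077, 0.0069], [0.0454, -0.0025, 0.0069], [0.0454, 0.0028, 0.0069], [0.0448, 0.008, 0.0069], [0.0435, 0.0131, 0.0069], [0.0417, 0.0181, 0.0069], [0.0394, 0.0228, 0.0069]] 
twist each [-1.000e-04 -1.000e-04 -1.156e-01]
```

Request:
apply_moves(
  dp=[
    [0.0395,-0.0225,0.007],
    [0.042,-0.0177,0.007],
    [0.0436,-0.0128,0.007],
    [0.0448,-0.0077,0.007],
    [0.0454,-0.0025,0.007],
    [0.0454,0.0028,0.007],
    [0.0448,0.008,0.007],
    [0.0435,0.013,0.007],
    [0.0417,0.018,0.007],
    [0.0394,0.0228,0.007],
  ],
  twist=[
    [0,0,-0.1156],
    [0,0,-0.1156],
    [0,0,-0.1156],
    [0,0,-0.1156],
    [0,0,-0.1156],
    [0,0,-0.1156],
    [0,0,-0.1156],
    [0,0,-0.1156],
    [0,0,-0.1156],
    [0,0,-0.1156],
  ],
  fingers=[0,0,0,0,0,0,0,0,0,0],
)

```text
time: 1.2
position: [0.5221, -0.2543, 0.1191]
tool_rot: [2.27, 2.171, -0.0]
ft_force: [0.4, -0.4, 0.7]
grip_width: 1.003
grip_force: 0.0
```

Request:
apply_moves(
  dp=[
    [0,0,0],
    [0,0,0],
    [0,0,0],
  ],
  twist=[
    [0,0,0],
    [0,0,0],
    [0,0,0],
  ],
  fingers=[0,0,0],
)

```text
time: 1.5
position: [0.5204, -0.2573, 0.1191]
tool_rot: [2.278, 2.164, -0.002]
ft_force: [0.4, -1.2, -0.0]
grip_width: 0.998
grip_force: 0.0
```

```bash
python3 -c "
from h import *
st();sp,n=np.load('p.npy')
plan([n[0],n[1],.036],n[2],5)
S=big('side',6);draw(S,'side',n,NP,(0,255,0),6);u=proj('side',[n[0],n[1],.06])[0]*6
x,y=int(u[0]),int(u[1]);a=S[y-300:y+200,x-200:x+200]
T=big('top',6);draw(T,'top',n,NP,(0,255,0),6);u=proj('top',[n[0],n[1],.06])[0]*6
x,y=int(u[0]),int(u[1]);b=T[y-250:y+250,x-200:x+200]
cv2.imwrite('pics/n1.png',np.hstack([a,b]))"
```

```text
1.5 [ 0.5204 -0.2573  0.1191] yaz -0.0514 z [-0.001 -0.001 -1.   ] F [ 0.4 -1.2 -0. ] w 0.998 0.0 q [ 0.81  0.25 -0.46  1.71  0.12  1.21  0.27]
dp [[0.0004, 0.0002, 0.0166], [0.0004, 0.0002, 0.0166], [0.0004, 0.0002, 0.0166], [0.0004, 0.0002, 0.0166], [0.0004, 0.0002, 0.0166]] 
twist each [-0.0001  0.0002 -0.0005]
```

View pics/n1.png

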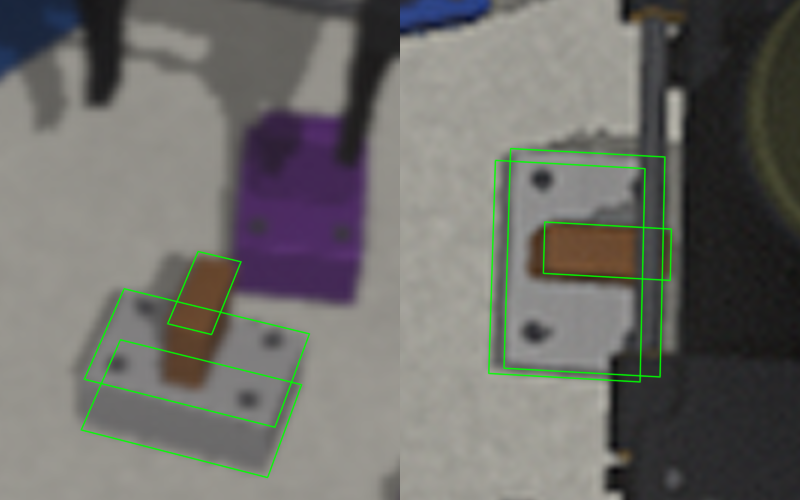

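The fit holds close up: the green model matches the carrier within about 1 px, and the fingers straddle the grip. Descend and close.

Request:
apply_moves(
  dp=[
    [0.0025,0.001,0.02],
    [0,0,0.02],
    [0,0,0.02],
    [0,0,0.015],
    [0,0,0.008],
    [0,0,0],
    [0,0,0],
  ],
  twist=[
    [0,0,0],
    [0,0,0],
    [0,0,0],
    [0,0,0],
    [0,0,0],
    [0,0,0],
    [0,0,0],
  ],
  fingers=[0,0,0,0,0,0,0],
)

```text
time: 2.3
position: [0.5228, -0.2538, 0.0369]
tool_rot: [2.275, 2.165, 0.0]
ft_force: [0.3, -0.1, 0.1]
grip_width: 1.004
grip_force: 0.0
```

Request:
apply_moves(
  dp=[
    [0,0,0],
    [0,0,0],
    [0,0,0],
    [0,0,0],
    [0,0,0],
    [0,0,0],
    [0,0,0],
    [0,0,0],
    [0,0,0],
    [0,0,0],
  ],
  twist=[
    [0,0,0],
    [0,0,0],
    [0,0,0],
    [0,0,0],
    [0,0,0],
    [0,0,0],
    [0,0,0],
    [0,0,0],
    [0,0,0],
    [0,0,0],
  ],
  fingers=[0.5,0.7,0.9,1,1,1,1,1,1,1],
  newtons=35,
)

```text
time: 3.3
position: [0.5224, -0.2533, 0.0362]
tool_rot: [2.275, 2.166, -0.0]
ft_force: [0.7, -0.1, 0.7]
grip_width: 0.168
grip_force: 0.0
```

```bash
python3 -c "
from h import *
st()"
```

```text
3.3 [ 0.5224 -0.2533  0.0362] yaz -0.049 z [-0. -0. -1.] F [ 0.7 -0.1  0.7] w 0.168 0.0 q [ 0.79  0.33 -0.46  1.79  0.17  1.06  0.23]
```

Request:
apply_moves(
  dp=[
    [0,0,0],
    [0,0,0],
    [0,0,0],
  ],
  twist=[
    [0,0,0],
    [0,0,0],
    [0,0,0],
  ],
  fingers=[1,1,1],
)

```text
time: 3.6
position: [0.5224, -0.2534, 0.0362]
tool_rot: [2.275, 2.166, -0.0]
ft_force: [0.4, -0.7, -0.0]
grip_width: 0.011
grip_force: 0.0
```

```bash
python3 -c "
from h import *
st();sp,n=np.load('p.npy')
S=big('side',6);u=proj('side',[n[0],n[1],.06])[0]*6
x,y=int(u[0]),int(u[1]);a=S[y-300:y+200,x-200:x+200]
T=big('top',6);u=proj('top',[n[0],n[1],.06])[0]*6
x,y=int(u[0]),int(u[1]);b=T[y-250:y+250,x-200:x+200]
cv2.imwrite('pics/n2.png',np.hstack([a,b]))"
```

```text
3.6 [ 0.5224 -0.2534  0.0362] yaz -0.049 z [-0. -0. -1.] F [ 0.4 -0.7 -0. ] w 0.011 0.0 q [ 0.79  0.33 -0.46  1.79  0.17  1.06  0.23]
```

View pics/n2.png

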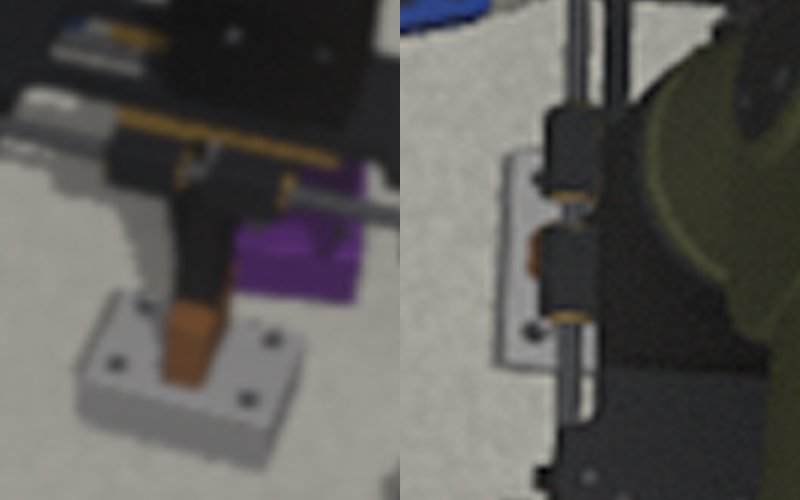

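The fingers closed on nothing. In the side crop the shut fingertips end at about crop (190,305), over the grip's far top. I'll check where the TCP should appear.

```bash
python3 -c "
from h import *
sp,n=np.load('p.npy');u=proj('side',[n[0],n[1],.06])[0]*6;v=proj('top',[n[0],n[1],.06])[0]*6
f=lambda P:(((proj('side',P)[0]+.5)*6-u.astype(int)+[200,300]).round(),((proj('top',P)[0]+.5)*6-v.astype(int)+[600,250]).round())
for y in(-.2534,-.275,-.29,-.31):
  for z in(.036,.066,.08): print(y,z,*f([.5224,y,z]))
c=calibration('side');print(R.from_rotvec(c['attitude']).as_matrix().round(3))
# pixel-derived joint estimate of the grip with both views
def tri(a,b):
  g=lambda P:np.r_[proj('side',P)[0]-a,proj('top',P)[0]-b]
  r=least_squares(g,[.5,-.25,.03]);print(r.x.round(4),r.fun.round(1))
S=lambda x,y:(np.array([x,y])-[200,300]+u.astype(int)+.5)/6-.5
T=lambda x,y:(np.array([x,y])-[600,250]+v.astype(int)+.5)/6-.5
# screws: side (117,363)/(248,400)/(272,340)/(146,308) ; top (541,180)/(533,331)
for s,t in(((117,363),(541,180)),((248,400),(533,331)),((117,363),(533,331)),((248,400),(541,180))): tri(S(*s),T(*t))
"
```

```text
-0.2534 0.036 [195. 349.] [583. 257.]
-0.2534 0.066 [201. 295.] [601. 248.]
-0.2534 0.08 [204. 269.] [611. 243.]
-0.275 0.036 [207. 313.] [643. 258.]
-0.275 0.066 [213. 260.] [664. 248.]
-0.275 0.08 [216. 234.] [674. 244.]
-0.29 0.036 [215. 289.] [685. 258.]
-0.29 0.066 [221. 235.] [707. 249.]
-0.29 0.08 [224. 209.] [718. 244.]
-0.31 0.036 [225. 257.] [741. 258.]
-0.31 0.066 [232. 203.] [765. 249.]
-0.31 0.08 [235. 178.] [776. 245.]
[[-0.962  0.221 -0.161]
 [-0.273 -0.745  0.609]
 [ 0.015  0.63   0.777]]
[ 0.551  -0.24    0.0321] [ 0.2  0.  -0.  -0.2]
[ 0.4959 -0.2362  0.0307] [ 0.  0. -0. -0.]
[ 0.5197 -0.2344  0.0364] [ 12.3   3.   -0.5 -11.2]
[ 0.527  -0.2419  0.0264] [-12.1  -3.    0.6  11.1]
```

The tips appear about 25–30 mm higher than the state says: crop row 305 against 349 expected, and the same offset showed at z=0.119. They also occlude the grip's top, so they closed just above the grip. I'll open, go lower while watching the force, and look again.

Request:
apply_moves(
  dp=[
    [0,0,-0.005],
    [0,0,0],
    [0,0,0],
    [0,0,0],
    [0,0,0],
    [0,0,0],
    [0,0,0],
    [0,0,0],
    [0,0,0],
    [0,0,0],
  ],
  twist=[
    [0,0,0],
    [0,0,0],
    [0,0,0],
    [0,0,0],
    [0,0,0],
    [0,0,0],
    [0,0,0],
    [0,0,0],
    [0,0,0],
    [0,0,0],
  ],
  fingers=[0,0,0,0,0,0,0,0,0,0],
  newtons=5,
)

```text
time: 4.7
position: [0.5224, -0.2533, 0.0413]
tool_rot: [2.275, 2.166, -0.0]
ft_force: [-0.3, 0.1, 0.0]
grip_width: 0.835
grip_force: 0.0
```

```bash
python3 -c "
from h import *
st();sp,n=np.load('p.npy')
p=ctrl.get_state()['position']
S=big('side',5);T=big('top',5)
def crop(I,nm,off):
  draw(I,nm,n,NP,(0,255,0),5)
  for z in(0,.03,.06):
    for d in(-.05,0,.05):
      q=(proj(nm,p+[d,0,z])[0]+.5)*5; cv2.circle(I,(int(q[0]),int(q[1])),4,[(0,0,255),(0,255,255),(255,0,255)][int(z/.03+.5)],1)
  u=proj(nm,[n[0],n[1],.06])[0]*5; x,y=int(u[0]),int(u[1])
  return I[y-330:y+250,x-200+off:x+200+off]
cv2.imwrite('pics/n3.png',np.hstack([crop(S,'side',0),crop(T,'top',80)]))"
```

```text
4.7 [ 0.5224 -0.2533  0.0413] yaz -0.049 z [ 0. -0. -1.] F [-0.3  0.1  0. ] w 0.835 0.0 q [ 0.8   0.33 -0.46  1.78  0.16  1.07  0.23]
```

View pics/n3.png

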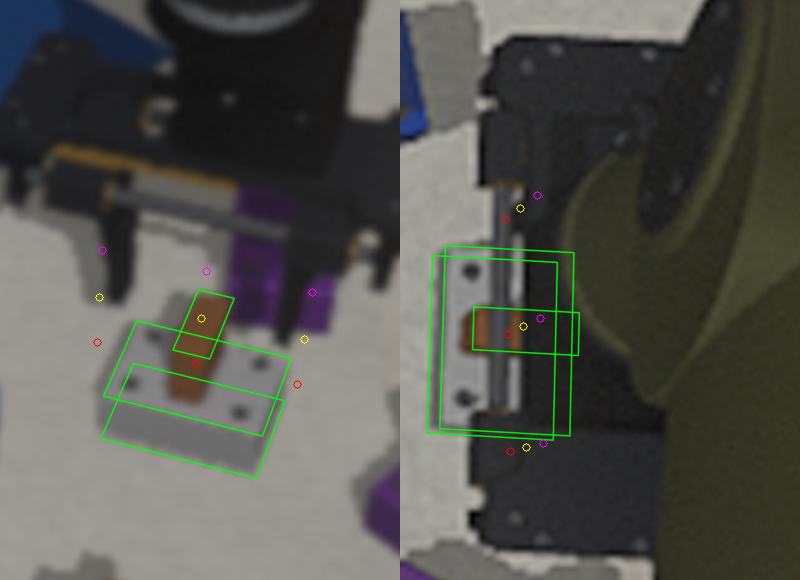

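In the side crop the fingertips, at (115,300) and (285,345), have a midpoint of (200,322). That is the yellow mark (+30 mm), and in x and y they agree. So the true tip height is the reading plus about 30 mm. I'll descend to a reading of about 0.007 and close gently.

Request:
apply_moves(
  dp=[
    [0,0,0],
    [0,0,0],
    [0,0,0],
    [0,0,0.01],
    [0,0,0.01],
    [0,0,0.008],
    [0,0,0.006],
    [0,0,0],
    [0,0,0],
  ],
  twist=[
    [0,0,0],
    [0,0,0],
    [0,0,0],
    [0,0,0],
    [0,0,0],
    [0,0,0],
    [0,0,0],
    [0,0,0],
    [0,0,0],
  ],
  fingers=[0,0,0,0,0,0,0,0,0],
)

```text
time: 5.7
position: [0.5224, -0.2532, 0.007]
tool_rot: [-2.275, -2.166, 0.0]
ft_force: [-0.1, -1.1, 0.4]
grip_width: 1.003
grip_force: 0.0
```

Request:
apply_moves(
  dp=[
    [0,0,0],
    [0,0,0],
    [0,0,0],
    [0,0,0],
    [0,0,0],
    [0,0,0],
    [0,0,0],
    [0,0,0],
    [0,0,0],
    [0,0,0],
  ],
  twist=[
    [0,0,0],
    [0,0,0],
    [0,0,0],
    [0,0,0],
    [0,0,0],
    [0,0,0],
    [0,0,0],
    [0,0,0],
    [0,0,0],
    [0,0,0],
  ],
  fingers=[0.4,0.6,0.75,1,1,1,1,1,1,1],
  newtons=10,
)

```text
time: 6.7
position: [0.5225, -0.2533, 0.0072]
tool_rot: [2.275, 2.166, 0.0]
ft_force: [1.0, 0.2, -0.2]
grip_width: 0.209
grip_force: 10.0
```

Request:
apply_moves(
  dp=[
    [0,0,0],
    [0,0,0],
    [0,0,0],
    [0,0,0],
  ],
  twist=[
    [0,0,0],
    [0,0,0],
    [0,0,0],
    [0,0,0],
  ],
  fingers=[1,1,1,1],
  newtons=35,
)

```text
time: 7.1
position: [0.5225, -0.2534, 0.0073]
tool_rot: [2.275, 2.166, 0.0]
ft_force: [1.0, 0.3, -0.2]
grip_width: 0.203
grip_force: 35.0
```

Gripped: the width is 18 mm and the force 35 N. Lift and plan the traverse.

Request:
apply_moves(
  dp=[
    [0,0,-0.005],
    [0,0,-0.02],
    [0,0,-0.03],
    [0,0,-0.03],
    [0,0,-0.02],
    [0,0,0],
  ],
  twist=[
    [0,0,0],
    [0,0,0],
    [0,0,0],
    [0,0,0],
    [0,0,0],
    [0,0,0],
  ],
  fingers=[1,1,1,1,1,1],
)

```text
time: 7.7
position: [0.5241, -0.2541, 0.1152]
tool_rot: [2.272, 2.163, 0.002]
ft_force: [-0.1, -0.6, -3.1]
grip_width: 0.201
grip_force: 35.0
```

```bash
python3 -c "
from h import *
st();sp,n=np.load('p.npy')
t=place(sp,[[-.035,0.0,0]])[0];print(t)
plan([t[0],t[1],.112],sp[2],20)"
```

```text
7.7 [ 0.5241 -0.2541  0.1152] yaz -0.049 z [ 0.004 -0.003 -1.   ] F [-0.1 -0.6 -3.1] w 0.201 35.0 q [ 0.81  0.26 -0.47  1.71  0.12  1.2   0.26]
[0.50533508 0.19561913 0.        ]
dp [[0.0224, -0.002, 0.0001], [0.0224, -0.0024, 0.0001], [0.0223, -0.0028, 0.0001], [0.0223, -0.0032, 0.0001], [0.0222, -0.0036, 0.0001], [0.0222, -0.004, 0.0001], [0.0221, -0.0043, 0.0001], [0.022, -0.0047, 0.0001], [0.0219, -0.0051, 0.0001], [0.0218, -0.0055, 0.0001], [0.0217, -0.0059, 0.0001], [0.0216, -0.0062, 0.0001], [0.0215, -0.0066, 0.0001], [0.0214, -0.007, 0.0001], [0.0213, -0.0073, 0.0001], [0.0211, -0.0077, 0.0001], [0.021, -0.0081, 0.0001], [0.0209, -0.0084, 0.0001], [0.0207, -0.0088, 0.0002], [0.0206, -0.0091, 0.0002]] 
twist each [0.0002 0.0001 0.0172]
```

Request:
apply_moves(
  dp=[
    [0.0224,-0.002,0],
    [0.0224,-0.0024,0],
    [0.0223,-0.0028,0],
    [0.0223,-0.0032,0],
    [0.0222,-0.0036,0],
    [0.0222,-0.004,0],
    [0.0221,-0.0043,0],
    [0.022,-0.0047,0],
    [0.0219,-0.0051,0],
    [0.0218,-0.0055,0],
  ],
  twist=[
    [0,0,0.0172],
    [0,0,0.0172],
    [0,0,0.0172],
    [0,0,0.0172],
    [0,0,0.0172],
    [0,0,0.0172],
    [0,0,0.0172],
    [0,0,0.0172],
    [0,0,0.0172],
    [0,0,0.0172],
  ],
  fingers=[1,1,1,1,1,1,1,1,1,1],
)

```text
time: 8.7
position: [0.5113, -0.0275, 0.1103]
tool_rot: [-2.452, -1.961, 0.004]
ft_force: [-0.1, 0.8, -4.6]
grip_width: 0.203
grip_force: 35.0
```

Request:
apply_moves(
  dp=[
    [0.0217,-0.0059,0],
    [0.0216,-0.0062,0],
    [0.0215,-0.0066,0],
    [0.0214,-0.007,0],
    [0.0213,-0.0073,0],
    [0.021,-0.0077,0],
    [0.021,-0.008,0],
    [0.0209,-0.0084,0],
    [0.0207,-0.0088,0],
    [0.0206,-0.009,0],
  ],
  twist=[
    [0,0,0.0172],
    [0,0,0.0172],
    [0,0,0.0172],
    [0,0,0.0172],
    [0,0,0.0172],
    [0,0,0.0172],
    [0,0,0.0172],
    [0,0,0.0172],
    [0,0,0.0172],
    [0,0,0.0172],
  ],
  fingers=[1,1,1,1,1,1,1,1,1,1],
)

```text
time: 9.7
position: [0.5021, 0.1963, 0.1103]
tool_rot: [-2.612, -1.744, 0.005]
ft_force: [-0.7, -0.7, -4.2]
grip_width: 0.203
grip_force: 35.0
```

Request:
apply_moves(
  dp=[
    [0,0,0.02],
    [0,0,0.02],
    [0,0,0.01],
    [0,0,0],
    [0,0,0],
  ],
  twist=[
    [0,0,0],
    [0,0,0],
    [0,0,0],
    [0,0,0],
    [0,0,0],
  ],
  fingers=[1,1,1,1,1],
)

```text
time: 10.2
position: [0.5035, 0.196, 0.062]
tool_rot: [-2.612, -1.744, 0.001]
ft_force: [-0.1, -0.8, -4.8]
grip_width: 0.204
grip_force: 35.0
```

```bash
python3 -c "
from h import *
st();sp,n=np.load('p.npy')
s=ctrl.get_state();p=s['position'];y=R.from_rotvec(s['tool_rot']).as_matrix()[:,1];yw=np.arctan2(y[1],y[0])
rel=(R.from_euler('z',-sp[2]).apply(p-[sp[0],sp[1],0]));print('in slide frame',rel.round(4),'yaw err',yw-sp[2])
t=place(sp,[[-.035,0,0]])[0];plan([t[0],t[1],p[2]],sp[2],1)
h=p[2]-.0072
N2=[[[a,b,c+h] for a,b,c in M] for M in NP]
out=[]
for nm in('side','top'):
  I=big(nm,5);draw(I,nm,sp,SLP,(0,255,255),5);draw(I,nm,[p[0],p[1],yw],N2,(0,255,0),5)
  u=proj(nm,[p[0],p[1],.05])[0]*5;x,v=map(int,u);out.append(I[max(v-330,0):,x-200:x+200][:600])
k=min(map(len,out));cv2.imwrite('pics/s1.png',np.hstack([o[:k] for o in out]))"
```

```text
10.2 [0.5035 0.196  0.062 ] yaz -0.3933 z [-0.001  0.    -1.   ] F [-0.1 -0.8 -4.8] w 0.204 35.0 q [ 0.24  0.27 -0.75  1.85  0.2   1.1  -0.97]
in slide frame [-0.0369 -0.0004  0.062 ] yaw err 0.00030719524294731126
dp [[0.0004, 0.0019, -0.0]] 
twist each [-0.0007  0.0003  0.0003]
```

View pics/s1.png

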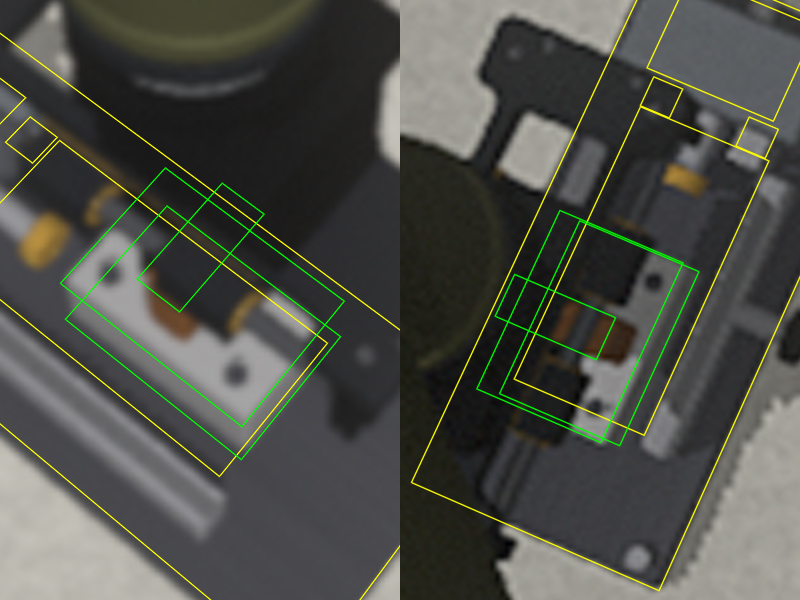

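The carrier hovers in the slide frame at x=-37, y≈0 mm with no yaw error, and its outline (right edge about (690,270)-(615,440)) lies between the rails. Lower it gently, watching the force.

Request:
apply_moves(
  dp=[
    [0,0.002,0.01],
    [0,0,0.008],
    [0,0,0.006],
    [0,0,0.005],
    [0,0,0.004],
    [0,0,0.003],
    [0,0,0.002],
    [0,0,0],
  ],
  twist=[
    [0,0,0],
    [0,0,0],
    [0,0,0],
    [0,0,0],
    [0,0,0],
    [0,0,0],
    [0,0,0],
    [0,0,0],
  ],
  fingers=[1,1,1,1,1,1,1,1],
)

```text
time: 11.1
position: [0.5078, 0.2014, 0.0278]
tool_rot: [-2.608, -1.746, -0.014]
ft_force: [-1.1, 6.7, 11.2]
grip_width: 0.207
grip_force: 35.0
```

```bash
cat >> h.py <<'E'
def rel():
    s=ctrl.get_state();sp=np.load('p.npy')[0];i=R.from_euler('z',-sp[2]);y=R.from_rotvec(s['tool_rot']).as_matrix()[:,1]
    print(round(s["time"],2),"slide pos",i.apply(s['position']-[sp[0],sp[1],0]).round(4),"yaw",round(np.arctan2(y[1],y[0])-sp[2],4),"F slide",i.apply(s['ft_force']).round(1),"M",i.apply(s['torque']).round(2),"w",round(s["grip_width"],3))
E
python3 -c "
from h import *
rel()"
```

```text
11.1 slide pos [-0.0349  0.0063  0.0278] yaw 0.0027 F slide [-3.6  5.8 11.2] M [ 1.05  1.04 -0.2 ] w 0.207
```

It touches the -y lip: a +y force of 5.8 N, and the carrier has yielded to y=+6 mm. Raise it a little, shift +y and retry.

Request:
apply_moves(
  dp=[
    [0,0,-0.008],
    [0,0,-0.006],
    [0.004,0,0],
    [0,0,0],
    [0,0,0],
  ],
  twist=[
    [0,0,0],
    [0,0,0],
    [0,0,0],
    [0,0,0],
    [0,0,0],
  ],
  fingers=[1,1,1,1,1],
)

```text
time: 11.6
position: [0.5066, 0.1987, 0.0376]
tool_rot: [-2.612, -1.745, 0.002]
ft_force: [0.0, -1.1, -4.8]
grip_width: 0.202
grip_force: 35.0
```

```bash
python3 -c "
from h import *
rel()
s=ctrl.get_state();p=s['position'];sp=np.load('p.npy')[0]
h=p[2]-.0072
N2=[[[a,b,c+h] for a,b,c in M] for M in NP]
out=[]
for nm in('side','top'):
  I=big(nm,6);draw(I,nm,[p[0],p[1],sp[2]],N2[:1],(0,255,0),6)
  u=proj(nm,place(sp,[[0,0,.04]]))[0]*6;x,v=map(int,u);out.append(I[max(v-300,0):,x-200:x+200][:600])
k=min(map(len,out));cv2.imwrite('pics/s2.png',cv2.convertScaleAbs(np.hstack([o[:k] for o in out]),alpha=1.4,beta=15))"
```

```text
11.6 slide pos [-0.035   0.0034  0.0376] yaw 0.0005 F slide [ 0.4 -1.  -4.8] M [ 0.04 -0.05  0.05] w 0.202
```

View pics/s2.png

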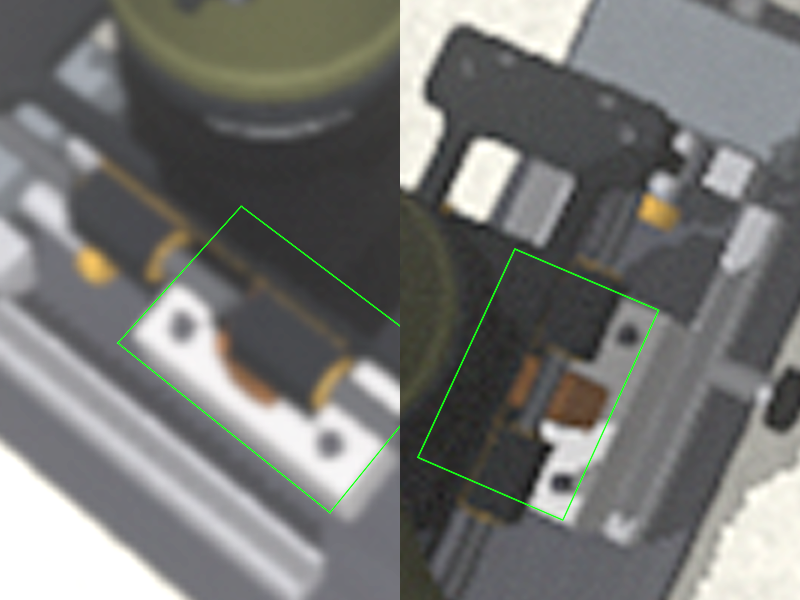

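The carrier sits off the predicted outline towards -y in both views: right edge about 15–25 px right in the top crop, near edge about 15 px up-right in the side crop. It has either slipped in the grip or was gripped off centre. I'll fit it from the screw heads: side (182,327) and (330,442), top (627,333) and (562,483).

```bash
python3 -c "
from h import *
s=ctrl.get_state();p=s['position'];sp=np.load('p.npy')[0]
def un(nm,q,k):
  u=proj(nm,place(sp,[[0,0,.04]]))[0]*6;x,v=map(int,u);return (np.array(q)-[k,0]+[x-200,max(v-300,0)]+.5)/6-.5
a=un('side',[[182,327],[330,442]],0);b=un('top',[[627,333],[562,483]],400)
i=R.from_euler('z',-sp[2])
def f(P,sc=.018):
  A=[[.0275,sc,P[3]],[-.0275,sc,P[3]]];B=[[.0275,-sc,P[3]],[-.0275,-sc,P[3]]]
  return np.r_[proj('side',place(P,A))-a,proj('top',place(P,B))-b].ravel()
r=least_squares(f,[p[0],p[1],sp[2],.06]);print(r.x,r.fun.round(1),i.apply([r.x[0]-sp[0],r.x[1]-sp[1],0]),'expected z',p[2]-.0072+.03)
# posts & slide check: top -y post top centre, head
for q in([730,172],[660,212]):print(un('top',[q],400))
print(proj('top',place(sp,[[.067,-.023,.038],[.0425,0,.027],[.067,-.023,.012]])))
print('side head seen',un('side',[[96,265]],0),proj('side',place(sp,[[.0425,0,.027]])))
"
```

```text
[ 0.50455151  0.19449511 -0.38223827  0.06364733] [ 0.1  0.1 -0.  -0.2 -0.1  0.4  0.  -0.4] [-0.03529259 -0.00133858  0.        ] expected z 0.060462894900918863
[[167.25       165.08333333]]
[[155.58333333 171.75      ]]
[[168.72827596 163.03704953]
 [155.59335851 170.02561569]
 [170.94934937 165.13827284]]
side head seen [[207.25       300.08333333]] [[208.18592884 296.1054811 ]]
```

```bash
python3 -c "
from h import *
s=ctrl.get_state();p=s['position'];sp=np.load('p.npy')[0]
def un(nm,q,k):
  u=proj(nm,place(sp,[[0,0,.04]]))[0]*6;x,v=map(int,u);return (np.array(q)-[k,0]+[x-200,max(v-300,0)]+.5)/6-.5
a=un('side',[[182,327],[330,442]],0);b=un('top',[[627,333],[562,483]],400)
i=R.from_euler('z',-sp[2])
def f(P):
  M=R.from_euler('zx',[P[2],P[4]]) if 0 else R.from_euler('z',P[2])*R.from_euler('x',P[4])
  g=lambda y:M.apply([[.0275,y,0],[-.0275,y,0]])+[P[0],P[1],P[3]]
  return np.r_[(proj('side',g(.018))-a).ravel(),(proj('top',g(-.018))-b).ravel()]
for roll in(-.15,-.1,-.05,0,.05):
  r=least_squares(lambda P:f(np.r_[P,roll]),[p[0],p[1],sp[2],.06]);print(roll,r.x.round(4),r.fun.round(1),i.apply([r.x[0]-sp[0],r.x[1]-sp[1],0]).round(4))
# slide refit on old images incl. side plate corners via head triangulation
h=least_squares(lambda P:np.r_[proj('top',P)[0]-un('top',[[660,212]],400)[0],proj('side',P)[0]-un('side',[[96,265]],0)[0]],[.57,.17,.03]);print('head in slide',i.apply(h.x-[sp[0],sp[1],0]),h.fun.round(2))
S=cv2.imread('pics/side0.png')
# side0 plate corners (from overlay view): refine
g=cv2.cvtColor(S,cv2.COLOR_BGR2GRAY)
q=proj('side',place(sp,SL)).astype(np.float32);print(q.round(1).tolist(),cv2.cornerSubPix(g,q.copy().reshape(-1,1,2),(4,4),(-1,-1),(3,30,.01)).reshape(-1,2).round(1).tolist())
T=cv2.cvtColor(cv2.imread('pics/top0.png'),cv2.COLOR_BGR2GRAY)
q=proj('top',place(sp,SL)).astype(np.float32);q2=cv2.cornerSubPix(T,q.copy().reshape(-1,1,2),(4,4),(-1,-1),(3,30,.01)).reshape(-1,2);print(q.round(1).tolist(),q2.round(1).tolist());print(fit('top',SL,q2,sp))
"
```

```text
-0.15 [ 0.5047  0.1936 -0.3879  0.0636] [ 0.3  0.1 -0.  -0.1 -0.   0.2 -0.1 -0.6] [-0.0348 -0.0021  0.    ]
-0.1 [ 0.5046  0.1939 -0.3857  0.0638] [ 0.2  0.1 -0.  -0.1 -0.   0.3 -0.1 -0.5] [-0.035  -0.0018  0.    ]
-0.05 [ 0.5046  0.1942 -0.3838  0.0638] [ 0.2  0.1 -0.  -0.2 -0.   0.3 -0.  -0.4] [-0.0352 -0.0016  0.    ]
0 [ 0.5046  0.1945 -0.3822  0.0636] [ 0.1  0.1 -0.  -0.2 -0.1  0.4  0.  -0.4] [-0.0353 -0.0013  0.    ]
0.05 [ 0.5045  0.1948 -0.381   0.0634] [ 0.   0.1 -0.  -0.2 -0.1  0.4  0.  -0.4] [-0.0354 -0.0011  0.    ]
head in slide [0.04155844 0.00276401 0.01471588] [-0.07 -0.91  0.75  0.21]Traceback (most recent call last):
  File "<string>", line 19, in <module>
    q=proj('side',place(sp,SL)).astype(np.float32);print(q.round(1).tolist(),cv2.cornerSubPix(g,q.copy().reshape(-1,1,2),(4,4),(-1,-1),(3,30,.01)).reshape(-1,2).round(1).tolist())
                                                                             ~~~~~~~~~~~~~~~~^^^^^^^^^^^^^^^^^^^^^^^^^^^^^^^^^^^^^^^^^^^^^^^^^^^^^
cv2.error: OpenCV(4.12.0) /io/opencv/modules/imgproc/src/cornersubpix.cpp:99: error: (-215:Assertion failed) Rect(0, 0, src.cols, src.rows).contains(cT) in function 'cornerSubPix'
```

Vision puts the carrier at y≈-1.5 mm in the slide frame, offset about -5 mm from the TCP. Shift +y by 3 mm and lower slowly.

Request:
apply_moves(
  dp=[
    [0.003,0,0],
    [0,0,0.004],
    [0,0,0.003],
    [0,0,0.003],
    [0,0,0.003],
    [0,0,0],
  ],
  twist=[
    [0,0,0],
    [0,0,0],
    [0,0,0],
    [0,0,0],
    [0,0,0],
    [0,0,0],
  ],
  fingers=[1,1,1,1,1,1],
)

```text
time: 12.3
position: [0.5086, 0.2033, 0.0263]
tool_rot: [-2.611, -1.746, -0.003]
ft_force: [-1.2, 1.3, 3.3]
grip_width: 0.204
grip_force: 35.0
```

```bash
python3 -c "
from h import *
rel()"
```

```text
12.3 slide pos [-0.0349  0.0084  0.0263] yaw 0.0012 F slide [-1.6  0.8  3.3] M [ 0.06  0.44 -0.06] w 0.204
```

Request:
apply_moves(
  dp=[
    [0.0015,0,0],
    [0,0,0.002],
    [0,0,0.002],
    [0,0,0.002],
    [0,0,0],
  ],
  twist=[
    [0,0,0],
    [0,0,0],
    [0,0,0],
    [0,0,0],
    [0,0,0],
  ],
  fingers=[1,1,1,1,1],
)

```text
time: 12.8
position: [0.5102, 0.2065, 0.0228]
tool_rot: [-2.611, -1.746, -0.007]
ft_force: [-6.2, 2.5, 19.7]
grip_width: 0.202
grip_force: 35.0
```

```bash
python3 -c "
from h import *
rel()"
```

```text
12.8 slide pos [-0.0347  0.0119  0.0228] yaw 0.0016 F slide [-6.7 -0.  19.7] M [-0.34  1.55 -0.13] w 0.202
```

```bash
cat >> h.py <<'E'
def carrier():
    """carrier top pose from the screw heads, tracked from s2.png by template"""
    s=ctrl.get_state();sp=np.load('p.npy')[0];ref=cv2.imread('pics/s2.png');i=R.from_euler('z',-sp[2]);pts={}
    for nm,k,q in(('side',0,[[182,327],[330,442]]),('top',400,[[627,333],[562,483]])):
        x,v=map(int,proj(nm,place(sp,[[0,0,.04]]))[0]*6);o=np.array([x-200,max(v-300,0)])
        I=cv2.convertScaleAbs(big(nm,6)[o[1]:o[1]+600,o[0]:o[0]+400],alpha=1.4,beta=15);pts[nm]=[]
        for a,b in q:
            t=ref[b-20:b+20,a-20:a+20];x0,y0=max(a-k-75,0),b-75;w=I[y0:b+75,x0:a-k+75]
            _,m,_,l=cv2.minMaxLoc(cv2.matchTemplate(w,t,cv2.TM_CCOEFF_NORMED));pts[nm].append((np.array([l[0]+x0+20,l[1]+y0+20])+o+.5)/6-.5);print(nm,round(m,2),l[0]+x0+20-a+k,l[1]+y0+20-b,end='; ')
    def f(P):
        g=lambda y:place(P[:3],[[.0275,y,P[3]],[-.0275,y,P[3]]])
        return np.r_[proj('side',g(.018))-pts['side'],proj('top',g(-.018))-pts['top']].ravel()
    r=least_squares(f,[*s['position'][:2],sp[2],.06]);print("\ncarrier slide xy",i.apply([r.x[0]-sp[0],r.x[1]-sp[1],0]).round(4)[:2],"yaw",round(r.x[2]-sp[2],4),"under z",round(r.x[3]-.03,4),"res",np.abs(r.fun).max().round(1))
E
python3 -c "
from h import *
rel();carrier()"
```

```text
12.8 slide pos [-0.0347  0.0119  0.0228] yaw 0.0016 F slide [-6.7 -0.  19.7] M [-0.34  1.55 -0.13] w 0.202
side 0.8 -12 36; side 0.76 -14 36; top 0.87 -9 -4; top 0.92 -9 -5; 
carrier slide xy [-0.0356  0.0055] yaw 0.0136 under z 0.0209 res 0.6
```

The pads let the carrier roll about the slide's x axis at the first lip contact: the top offset relative to the TCP grew from about -2 to -6 mm. The underside is about centred, between the rails. I'll ease the load and relax the grip so it can settle flat on the floor, then regrasp centred.

Request:
apply_moves(
  dp=[
    [0,0,-0.002],
    [-0.002,0,-0.001],
    [-0.002,0,0],
    [-0.002,0,0],
    [0,0,0],
    [0,0,0],
  ],
  twist=[
    [0,0,0],
    [0,0,0],
    [0,0,0],
    [0,0,0],
    [0,0,0],
    [0,0,0],
  ],
  fingers=[1,1,1,1,1,1],
  newtons=3,
)

```text
time: 13.5
position: [0.5064, 0.1973, 0.022]
tool_rot: [2.613, 1.745, -0.001]
ft_force: [0.3, 3.6, 0.1]
grip_width: 0.208
grip_force: 3.0
```

```bash
python3 -c "
from h import *
rel();carrier()"
```

```text
13.5 slide pos [-0.0346  0.002   0.022 ] yaw 0.0003 F slide [-1.1  3.4  0.1] M [ 0.66  0.18 -0.02] w 0.208
side 0.99 -10 32; side 0.97 -11 31; top 0.41 -48 52; top 0.48 22 3; 
carrier slide xy [-0.0404  0.0037] yaw 0.0217 under z 0.0248 res 6.7
```

Request:
apply_moves(
  dp=[
    [0,0,0],
    [0,0,0],
    [0,0,0],
    [0,0,0],
    [0,0,0],
    [0,0,-0.02],
    [0,0,-0.03],
    [0,0,-0.03],
    [0,0,-0.02],
    [0,0,0],
  ],
  twist=[
    [0,0,0],
    [0,0,0],
    [0,0,0],
    [0,0,0],
    [0,0,0],
    [0,0,0],
    [0,0,0],
    [0,0,0],
    [0,0,0],
    [0,0,0],
  ],
  fingers=[0.7,0.6,0.5,0.4,0.3,0.3,0.2,0.1,0,0],
)

```text
time: 14.6
position: [0.5086, 0.1986, 0.1253]
tool_rot: [2.61, 1.744, 0.008]
ft_force: [-0.9, 0.2, -0.0]
grip_width: 0.958
grip_force: 0.0
```

```bash
python3 -c "
from h import *
rel();carrier()"
```

```text
14.6 slide pos [-0.0331  0.004   0.1253] yaw 0.0005 F slide [-0.9 -0.2 -0. ] M [ 0.04 -0.03 -0.06] w 0.958
side 0.98 -11 35; side 0.97 -12 34; top 0.58 -10 -3; top 0.84 -11 -6; 
carrier slide xy [-0.0359  0.0055] yaw 0.0163 under z 0.0226 res 0.4
```

```bash
python3 -c "
from h import *
sp=np.load('p.npy')[0]
out=[]
for nm in('side','top'):
  I=big(nm,6)
  u=proj(nm,place(sp,[[0,0,.02]]))[0]*6;x,v=map(int,u);print(nm,x-200,max(v-300,0));out.append(I[max(v-300,0):,x-200:x+200][:600])
k=min(map(len,out));cv2.imwrite('pics/s3.png',cv2.convertScaleAbs(np.hstack([o[:k] for o in out]),alpha=1.4,beta=15))"
```

```text
side 1152 1566
top 689 828
```

View pics/s3.png

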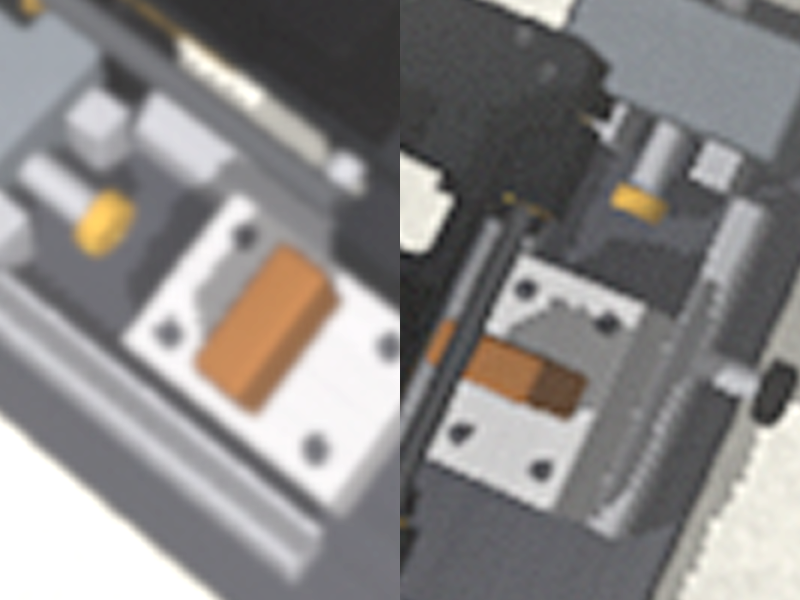

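The carrier lies between the rails, near the +y rail, and all four screws show in both views: side (168,333), (243,235), (316,450), (390,347); top (526,288), (607,323), (460,433), (541,468). I'll triangulate them, and the plunger head (side (105,222), top (638,203)).

```bash
python3 -c "
from h import *
sp=np.load('p.npy')[0];i=R.from_euler('z',-sp[2])
def tri(a,b):
  a=(np.array(a)+[1152,1566]+.5)/6-.5;b=(np.array(b)-[400,0]+[689,828]+.5)/6-.5
  r=least_squares(lambda P:np.r_[proj('side',P)[0]-a,proj('top',P)[0]-b],[.5,.2,.03]);print(i.apply(r.x-[sp[0],sp[1],0]).round(4),r.fun.round(1));return r.x
for a,b in(((168,333),(526,288)),((243,235),(607,323)),((316,450),(460,433)),((390,347),(541,468)),((105,222),(638,203))):tri(a,b)
tri((92,112),(720,160))
for q in ([.0425,0,.027],[.06,-.023,.038],[.074,-.023,.038],[-.07,-.031,.012],[-.07,.031,.012]):
  P=place(sp,[q]);print(q,((proj('side',P)[0]+.5)*6-[1152,1566]).round(),((proj('top',P)[0]+.5)*6-[289,828]).round())
"
```

```text
[-0.0061  0.0213  0.0446] [ 0.2  0.  -0.  -0.2]
[-0.0064 -0.0134  0.0542] [ 0.1  0.  -0.  -0.2]
[-0.0626  0.021   0.0441] [ 0.1  0.  -0.  -0.1]
[-0.0624 -0.0136  0.0537] [ 0.  0. -0. -0.]
[0.0385 0.0015 0.0283] [ 0.1  0.  -0.  -0.1]
[ 0.0641 -0.0215  0.0362] [ 0.1  0.  -0.  -0.1]
[0.0425, 0, 0.027] [100. 214.] [648. 195.]
[0.06, -0.023, 0.038] [106. 114.] [718. 171.]
[0.074, -0.023, 0.038] [73. 89.] [734. 136.]
[-0.07, -0.031, 0.012] [442. 375.] [605. 513.]
[-0.07, 0.031, 0.012] [315. 532.] [453. 447.]
```

Clear now: the slide's centre line lies at y≈+1.5 mm of my frame. The carrier is tilted 15°, with its -y bottom edge on the -y lip and its +y edge on the floor. I'll regrasp lightly, drag it +y by about 6 mm so the edge drops off the lip, then press it flat.

Request:
apply_moves(
  dp=[
    [0.003,-0.001,0.03],
    [0.003,0,0.03],
    [0,0,0.025],
    [0,0,0.01],
    [0,0,0.005],
    [0,0,0],
  ],
  twist=[
    [0,0,0],
    [0,0,0],
    [0,0,0],
    [0,0,0],
    [0,0,0],
    [0,0,0],
  ],
  fingers=[0,0,0,0,0,0],
)

```text
time: 15.4
position: [0.5076, 0.2036, 0.0219]
tool_rot: [-2.612, -1.745, 0.001]
ft_force: [0.4, -0.1, 0.7]
grip_width: 1.0
grip_force: 0.0
```

Request:
apply_moves(
  dp=[
    [0,0,0],
    [0,0,0],
    [0,0,0],
    [0,0,0],
    [0,0,0],
    [0,0,0],
    [0,0,0],
    [0,0,0],
    [0,0,0],
    [0,0,0],
  ],
  twist=[
    [0,0,0],
    [0,0,0],
    [0,0,0],
    [0,0,0],
    [0,0,0],
    [0,0,0],
    [0,0,0],
    [0,0,0],
    [0,0,0],
    [0,0,0],
  ],
  fingers=[0.4,0.6,0.75,1,1,1,1,1,1,1],
  newtons=8,
)

```text
time: 16.4
position: [0.5081, 0.2036, 0.0222]
tool_rot: [2.612, 1.745, 0.001]
ft_force: [1.3, -0.0, -0.3]
grip_width: 0.207
grip_force: 8.0
```

```bash
python3 -c "
from h import *
rel()"
```

```text
16.4 slide pos [-0.0355  0.0084  0.0222] yaw 0.0006 F slide [ 1.2  0.5 -0.3] M [ 0.08 -0.22 -0.05] w 0.207
```

Request:
apply_moves(
  dp=[
    [0,0,-0.002],
    [0.002,0,-0.001],
    [0.002,0,0],
    [0.002,0,0],
    [0.002,0,0],
    [0,0,0.002],
    [-0.002,0,0.002],
    [-0.002,0,0.001],
    [-0.002,0,0],
    [0,0,0],
  ],
  twist=[
    [0,0,0],
    [0,0,0],
    [0,0,0],
    [0,0,0],
    [0,0,0],
    [0,0,0],
    [0,0,0],
    [0,0,0],
    [0,0,0],
    [0,0,0],
  ],
  fingers=[1,1,1,1,1,1,1,1,1,1],
)

```text
time: 17.4
position: [0.509, 0.2059, 0.0206]
tool_rot: [-2.612, -1.745, -0.002]
ft_force: [-1.2, -0.7, 1.6]
grip_width: 0.208
grip_force: 8.0
```

```bash
cat >> h.py <<'E'
def tilt():
    """screws in the side view only, tracked from the s3 view: shift in 6x pixels"""
    ref=cv2.imread('pics/s3.png')
    for nm,k,o,q in(('side',0,(1152,1566),[[168,333],[243,235],[316,450],[390,347]]),('top',400,(689,828),[[526,288],[607,323],[460,433],[541,468]])):
        I=cv2.convertScaleAbs(big(nm,6)[o[1]:o[1]+600,o[0]-20:o[0]+440],alpha=1.4,beta=15)
        for a,b in q:
            t=ref[b-18:b+18,a-18:min(a+18,400+k)];x0,y0=max(a-k+20-55,0),b-55;w=I[y0:b+55,x0:a-k+20+55]
            _,m,_,l=cv2.minMaxLoc(cv2.matchTemplate(w,t,cv2.TM_CCOEFF_NORMED));print(nm,(a,b),round(m,2),"shift",l[0]+x0+18-20-(a-k),l[1]+y0+18-b)
E
python3 -c "
from h import *
rel();tilt()"
```

```text
17.4 slide pos [-0.0355  0.011   0.0206] yaw 0.0006 F slide [-0.8 -1.1  1.6] M [-0.08  0.15 -0.08] w 0.208
side (168, 333) 0.98 shift -4 11
side (243, 235) 0.39 shift -18 -35
side (316, 450) 0.98 shift -6 12
side (390, 347) 0.48 shift -16 37
top (526, 288) 0.62 shift -37 33
top (607, 323) 0.52 shift -1 -1
top (460, 433) 0.49 shift -35 36
top (541, 468) 0.77 shift -1 0
```

Request:
apply_moves(
  dp=[
    [-0.002,0,0.002],
    [-0.002,0,0.002],
    [-0.002,0,0],
    [0,0,0],
    [0,0,0],
  ],
  twist=[
    [0,0,0],
    [0,0,0],
    [0,0,0],
    [0,0,0],
    [0,0,0],
  ],
  fingers=[1,1,1,1,1],
)

```text
time: 18.0
position: [0.5064, 0.1997, 0.016]
tool_rot: [2.612, 1.745, -0.0]
ft_force: [0.9, -0.7, -1.6]
grip_width: 0.205
grip_force: 8.0
```

```bash
python3 -c "
from h import *
rel();tilt()"
```

```text
18.0 slide pos [-0.0356  0.0042  0.016 ] yaw 0.0006 F slide [ 1.1 -0.3 -1.6] M [-0.14 -0.1  -0.02] w 0.205
side (168, 333) 0.99 shift 6 0
side (243, 235) 0.52 shift -37 22
side (316, 450) 0.98 shift 6 0
side (390, 347) 0.48 shift 13 35
top (526, 288) 0.53 shift -37 2
top (607, 323) 0.67 shift 1 -37
top (460, 433) 0.53 shift -36 6
top (541, 468) 0.57 shift -1 -20
```

Request:
apply_moves(
  dp=[
    [0,0,0],
    [0,0,0],
    [0,0,0],
    [0,0,-0.01],
    [0,0,-0.03],
    [0,0,-0.035],
    [0,0,-0.035],
    [0,-0.03,0],
    [0,-0.03,0],
    [0,0,0],
  ],
  twist=[
    [0,0,0],
    [0,0,0],
    [0,0,0],
    [0,0,0],
    [0,0,0],
    [0,0,0],
    [0,0,0],
    [0,0,0],
    [0,0,0],
    [0,0,0],
  ],
  fingers=[0.6,0.4,0.3,0.2,0.1,0,0,0,0,0],
)

```text
time: 19.1
position: [0.4477, 0.2256, 0.1274]
tool_rot: [2.607, 1.752, 0.0]
ft_force: [0.4, 0.1, -0.4]
grip_width: 0.977
grip_force: 0.0
```

```bash
cat >> h.py <<'E'
def screws(th=.7):
    ref=cv2.imread('pics/s3.png');sp=np.load('p.npy')[0];i=R.from_euler('z',-sp[2]);px={}
    for nm,k,o,q in(('side',0,(1152,1566),[[168,333],[243,235],[316,450],[390,347]]),('top',400,(689,828),[[526,288],[607,323],[460,433],[541,468]])):
        I=cv2.convertScaleAbs(big(nm,6)[o[1]:o[1]+600,o[0]-20:o[0]+440],alpha=1.4,beta=15)
        for j,(a,b) in enumerate(q):
            t=ref[b-18:b+18,a-18:min(a+18,400+k)];x0,y0=max(a-k+20-45,0),b-45;w=I[y0:b+45,x0:a-k+20+45]
            _,m,_,l=cv2.minMaxLoc(cv2.matchTemplate(w,t,cv2.TM_CCOEFF_NORMED));px[nm,j]=(m,(np.array([l[0]+x0-2,l[1]+y0+18])+o+.5)/6-.5)
    for j,nm in enumerate(("+x+y","+x-y","-x+y","-x-y")):
        (ma,a),(mb,b)=px['side',j],px['top',j]
        r=least_squares(lambda P:np.r_[proj('side',P)[0]-a,proj('top',P)[0]-b],[.5,.2,.03]);print(nm,round(ma,2),round(mb,2),i.apply(r.x-[sp[0],sp[1],0]).round(4),np.abs(r.fun).max().round(1))
E
python3 -c "
from h import *
rel();screws()"
```

```text
19.1 slide pos [-0.0997  0.0056  0.1274] yaw 0.0059 F slide [ 0.3  0.3 -0.4] M [ 0.01 -0.07 -0.03] w 0.977
+x+y 0.99 0.94 [-0.0073  0.0187  0.0432] 0.1
+x-y 0.97 0.89 [-0.0057 -0.0168  0.0427] 0.2
-x+y 0.99 0.91 [-0.0637  0.0187  0.0435] 0.1
-x-y 0.99 0.96 [-0.0633 -0.0174  0.0437] 0.1
```

It now lies flat between the rails: all four screws at z≈0.043, centre at x=-35, y=+0.8 mm, yaw ≈0. Regrasp centred and firmly.

Request:
apply_moves(
  dp=[
    [-0.002,0.022,0],
    [-0.002,0.022,0.006],
    [-0.001,0.0207,0.02],
    [0,0,0.03],
    [0,0,0.03],
    [0,0,0.015],
    [0,0,0.0075],
    [0,0,0],
    [0,0,0],
  ],
  twist=[
    [0,0,0],
    [0,0,0],
    [0,0,0],
    [0,0,0],
    [0,0,0],
    [0,0,0],
    [0,0,0],
    [0,0,0],
    [0,0,0],
  ],
  fingers=[0,0,0,0,0,0,0,0,0],
)

```text
time: 20.1
position: [0.5098, 0.194, 0.0189]
tool_rot: [2.612, 1.745, 0.003]
ft_force: [0.0, -0.2, 0.2]
grip_width: 1.002
grip_force: 0.0
```

```bash
python3 -c "
from h import *
rel()"
```

```text
20.1 slide pos [-0.0302  0.0002  0.0189] yaw 0.0007 F slide [ 0.1 -0.1  0.2] M [-0.01 -0.04  0.02] w 1.002
```

Request:
apply_moves(
  dp=[
    [0.0005,-0.0048,0],
    [0,0,0],
    [0,0,0],
    [0,0,0],
    [0,0,0],
    [0,0,0],
    [0,0,0],
    [0,0,0],
    [0,0,0],
    [0,0,0],
  ],
  twist=[
    [0,0,0],
    [0,0,0],
    [0,0,0],
    [0,0,0],
    [0,0,0],
    [0,0,0],
    [0,0,0],
    [0,0,0],
    [0,0,0],
    [0,0,0],
  ],
  fingers=[0,0.4,0.6,0.75,0.8,1,1,1,1,1],
  newtons=8,
)

```text
time: 21.1
position: [0.5044, 0.1958, 0.0177]
tool_rot: [2.612, 1.745, -0.0]
ft_force: [0.6, 0.1, -0.7]
grip_width: 0.265
grip_force: 0.0
```

Request:
apply_moves(
  dp=[
    [0,0,0],
    [0,0,0],
    [0,0,0],
    [0,0,0],
  ],
  twist=[
    [0,0,0],
    [0,0,0],
    [0,0,0],
    [0,0,0],
  ],
  fingers=[1,1,1,1],
  newtons=50,
)

```text
time: 21.5
position: [0.5046, 0.1957, 0.0177]
tool_rot: [2.612, 1.745, 0.0]
ft_force: [0.4, -0.3, -0.7]
grip_width: 0.203
grip_force: 50.0
```

```bash
python3 -c "
from h import *
rel()"
```

```text
21.5 slide pos [-0.0357 -0.0002  0.0177] yaw 0.0005 F slide [ 0.5 -0.1 -0.7] M [ 0.1  -0.16  0.01] w 0.203
```

Request:
apply_moves(
  dp=[
    [0,0.002,0],
    [0,0.004,0],
    [0,0.005,0],
    [0,0.005,0],
    [0,0.005,0],
    [0,0.003,0],
    [0,0.002,0],
    [0,0,0],
  ],
  twist=[
    [0,0,0],
    [0,0,0],
    [0,0,0],
    [0,0,0],
    [0,0,0],
    [0,0,0],
    [0,0,0],
    [0,0,0],
  ],
  fingers=[1,1,1,1,1,1,1,1],
)

```text
time: 22.3
position: [0.529, 0.1856, 0.0177]
tool_rot: [2.612, 1.744, 0.001]
ft_force: [-1.3, 1.7, 0.8]
grip_width: 0.2
grip_force: 50.0
```

```bash
python3 -c "
from h import *
rel()"
```

```text
22.3 slide pos [-0.0093 -0.0002  0.0177] yaw 0.0002 F slide [-1.9  1.   0.8] M [0.01 0.29 0.04] w 0.2
```

Request:
apply_moves(
  dp=[
    [0,0.003,0],
    [0,0.003,0],
    [0,0.003,0],
    [0,0.003,0],
    [0,0.002,0],
    [0,0.002,0],
    [0,0.002,0],
    [0,0.002,0],
  ],
  twist=[
    [0,0,0],
    [0,0,0],
    [0,0,0],
    [0,0,0],
    [0,0,0],
    [0,0,0],
    [0,0,0],
    [0,0,0],
  ],
  fingers=[1,1,1,1,1,1,1,1],
)

```text
time: 23.1
position: [0.5443, 0.1793, 0.0178]
tool_rot: [-2.609, -1.745, 0.006]
ft_force: [-10.2, 1.6, 8.1]
grip_width: 0.202
grip_force: 50.0
```

```bash
python3 -c "
from h import *
rel()"
```

```text
23.1 slide pos [ 0.0073 -0.0001  0.0178] yaw 0.0017 F slide [-10.   -2.4   8.1] M [-0.39  2.13 -0.06] w 0.202
```

Request:
apply_moves(
  dp=[
    [0,0.002,0],
    [0,0.002,0],
    [0,0.0015,0],
    [0,0.0015,0],
    [0,0.001,0],
    [0,0,0],
  ],
  twist=[
    [0,0,0],
    [0,0,0],
    [0,0,0],
    [0,0,0],
    [0,0,0],
    [0,0,0],
  ],
  fingers=[1,1,1,1,1,1],
)

```text
time: 23.7
position: [0.5508, 0.1766, 0.0178]
tool_rot: [-2.608, -1.745, 0.008]
ft_force: [-11.4, 2.1, 10.1]
grip_width: 0.205
grip_force: 50.0
```

```bash
python3 -c "
from h import *
rel()"
```

```text
23.7 slide pos [ 0.0143 -0.0001  0.0178] yaw 0.0019 F slide [-11.4  -2.5  10.1] M [-0.5   2.47 -0.07] w 0.205
```

Request:
apply_moves(
  dp=[
    [0,0.001,0],
    [0,0.001,0],
    [0,0.001,0],
    [0,0,0],
  ],
  twist=[
    [0,0,0],
    [0,0,0],
    [0,0,0],
    [0,0,0],
  ],
  fingers=[1,1,1,1],
)

```text
time: 24.1
position: [0.5511, 0.1764, 0.018]
tool_rot: [-2.606, -1.745, 0.014]
ft_force: [-18.1, 1.7, 15.4]
grip_width: 0.202
grip_force: 50.0
```

```bash
python3 -c "
from h import *
rel()"
```

```text
24.1 slide pos [ 0.0146 -0.0002  0.018 ] yaw 0.0027 F slide [-17.4  -5.4  15.4] M [-0.88  3.79 -0.16] w 0.202
```

Request:
apply_moves(
  dp=[
    [0,0.001,0],
    [0,0.001,0],
    [0,0.001,0],
    [0,0,0],
  ],
  twist=[
    [0,0,0],
    [0,0,0],
    [0,0,0],
    [0,0,0],
  ],
  fingers=[1,1,1,1],
)

```text
time: 24.5
position: [0.551, 0.1764, 0.018]
tool_rot: [-2.603, -1.744, 0.02]
ft_force: [-24.9, 2.8, 22.7]
grip_width: 0.202
grip_force: 50.0
```

```bash
python3 -c "
from h import *
rel()"
```

```text
24.5 slide pos [ 0.0146 -0.0002  0.018 ] yaw 0.0036 F slide [-24.1  -6.9  22.7] M [-1.26  5.15 -0.2 ] w 0.202
```

Hard contact: the position holds at x=14.6 mm while the force rises. Check squareness by vision.

```bash
cat > q.py <<'E'
from h import *
ref=cv2.imread('pics/s3.png');sp=np.load('p.npy')[0];i=R.from_euler('z',-sp[2])
W=i.inv().apply([.050,-.001,0])  # expected carrier shift (x -.035 -> +.015)
loc=[[-.0073,.0187,.0433],[-.0057,-.0171,.0433],[-.0637,.0187,.0433],[-.0633,-.0171,.0433]]
exp=[place(sp,[np.array(l)+[.050,0,0]])[0] for l in loc]
px={}
for nm,k,o,q in(('side',0,(1152,1566),[[168,333],[243,235],[316,450],[390,347]]),('top',400,(689,828),[[526,288],[607,323],[460,433],[541,468]])):
    I=cv2.convertScaleAbs(big(nm,6),alpha=1.4,beta=15)
    for j,(a,b) in enumerate(q):
        t=ref[b-18:b+18,a-18:min(a+18,400+k)];x,y=map(int,(proj(nm,exp[j])[0]+.5)*6);w=I[y-45:y+45,x-45:x+45]
        _,m,_,l=cv2.minMaxLoc(cv2.matchTemplate(w,t,cv2.TM_CCOEFF_NORMED));px[nm,j]=np.array([l[0]+x-27,l[1]+y-27]);
        z=(px[nm,j]+.5)/6-.5
        # back-project onto z=.0433
        P=least_squares(lambda u:proj(nm,[u[0],u[1],.0433])[0]-z,[.55,.18]).x;print(nm,j,round(m,2),i.apply([P[0]-sp[0],P[1]-sp[1],0]).round(4)[:2])
E
python3 q.py
```

```text
side 0 0.97 [0.0434 0.0191]
side 1 0.39 [ 0.0552 -0.0205]
side 2 0.99 [-0.0126  0.0188]
side 3 0.51 [-0.0174 -0.0094]
top 0 0.45 [0.0444 0.0212]
top 1 0.38 [ 0.0438 -0.0141]
top 2 0.28 [-0.0098  0.0266]
top 3 0.49 [-0.0183 -0.0299]
```

The carrier is square within about 0.3° (side screws at (43.4, 19.1) and (-12.6, 18.8) mm), with its centre at x≈15.4 mm. That fits home given the slide's -3 mm x bias. Relieve the stray side and down loads while keeping the push.

Request:
apply_moves(
  dp=[
    [-0.001,0,-0.001],
    [-0.001,0,-0.001],
    [-0.001,0,-0.0005],
    [0,0,0],
    [0,0,0],
  ],
  twist=[
    [0,0,0],
    [0,0,0],
    [0,0,0],
    [0,0,0],
    [0,0,0],
  ],
  fingers=[1,1,1,1,1],
)

```text
time: 25.1
position: [0.5511, 0.1763, 0.0183]
tool_rot: [-2.599, -1.745, 0.012]
ft_force: [-13.7, 10.7, 1.3]
grip_width: 0.205
grip_force: 50.0
```

```bash
python3 -c "
from h import *
rel()"; python3 q.py | grep -E 'side [02]'
```

```text
25.1 slide pos [ 0.0146 -0.0003  0.0183] yaw 0.0052 F slide [-16.8   4.6   1.3] M [ 0.88  3.95 -0.06] w 0.205
side 0 0.98 [0.0434 0.0187]
side 2 0.98 [-0.0129  0.0182]
```

Request:
apply_moves(
  dp=[
    [0.001,0.001,0.001],
    [0,0.001,0],
    [0,0,0],
    [0,0,0],
  ],
  twist=[
    [0,0,-0.003],
    [0,0,-0.003],
    [0,0,0],
    [0,0,0],
  ],
  fingers=[1,1,1,1],
)

```text
time: 25.6
position: [0.551, 0.1763, 0.0183]
tool_rot: [-2.593, -1.751, 0.019]
ft_force: [-23.2, 8.9, 12.4]
grip_width: 0.203
grip_force: 50.1
```

```bash
python3 -c "
from h import *
rel()"; python3 q.py | grep -E 'side [02]'
```

```text
25.6 slide pos [ 0.0146 -0.0003  0.0183] yaw 0.0105 F slide [-24.8  -0.7  12.4] M [-0.16  5.38 -0.38] w 0.203
side 0 0.99 [0.0434 0.0187]
side 2 0.99 [-0.0129  0.0182]
```

The carrier doesn't turn when the tool is twisted (the screws are unchanged and the moment rises), so it's seated on both stops. Undo the twist and settle the push at about 20 N.

Request:
apply_moves(
  dp=[
    [0,-0.001,0],
    [0,-0.0005,0],
    [0,0,0],
    [0,0,0],
    [0,0,0],
    [0,0,0],
  ],
  twist=[
    [0,0,0.003],
    [0,0,0.002],
    [0,0,0],
    [0,0,0],
    [0,0,0],
    [0,0,0],
  ],
  fingers=[1,1,1,1,1,1],
)

```text
time: 26.3
position: [0.5511, 0.1764, 0.0183]
tool_rot: [-2.599, -1.746, 0.015]
ft_force: [-19.1, 7.6, 10.3]
grip_width: 0.2
grip_force: 50.0
```

```bash
python3 -c "
from h import *
rel()"; python3 q.py | grep -E 'side [02]'
```

```text
26.3 slide pos [ 0.0146 -0.0002  0.0183] yaw 0.0057 F slide [-20.6  -0.3  10.3] M [ 0.09  4.71 -0.19] w 0.2
side 0 0.98 [0.0434 0.0187]
side 2 0.99 [-0.0129  0.0182]
```

```bash
python3 -c "
from bench import ctrl
print(ctrl.close_job())"
```

```text
the job is handed in; nothing more can be done
None
```

I handed the job in with the narrow carrier flat between the rails, square against both hard stops and still gripped, under a steady push of about 20 N. On the way in it caught a rail lip and tipped, so I let go and gripped it again; seating was judged from the force and camera readings. I made no contact with the wide carrier, jar or foil roll that I know of, but took no final picture of them.

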